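Close and latch the gate of the battery test pen

ROBOT

A 7-joint arm with a two-finger parallel gripper is mounted at the origin on the work surface. World frame = base frame: x ahead of the robot, y to its left, z up, the work surface at z = 0. Lengths are in m, angles in rad, forces in N, time in s.
With the tool pointing down it reaches from about 0.4 to 0.85 m from the base axis. Payload 10.4 kg.
Tool frame: the origin (TCP) lies on the centre line of the jaws, within the pads' length; the fingertips stand 19 mm ahead of it and the grasp point (between the pads) is the TCP; y points along the fingers, z is the direction in which the jaws open and shut, and the axes are right-handed (so a half turn about y gives the same grasp; the last joint's range is limited). The gripper opens to 87 mm and grips with 3 to 60 N. Pads are 19 mm wide; open, the fingers measure 117 mm over their backs; the gripper's body (75 mm by 190 mm) begins 51 mm behind the grasp point.
Start: joints at [1.089, 0.332, -0.065, 1.46, 0.022, 1.35, -0.088], TCP at [0.277, -0.56, 0.242] pointing down, gripper open.
Joint ranges: [-2.6, 2.6], [-0.5, 2.12], [-1.47, 1.34], [0.16, 2.42], [-1.27, 4.41], [0.06, 2.06], [-2.6, 2.6]. Speed limits (rad/s): [2.22, 2.22, 2.79, 2.79, 3.14, 3.14, 3.14].

INTERFACE

Orientations are given as a unit quaternion [w, x, y, z].
In Python, from bench import r, viewer gives the robot as it stands.
- The arm moves only by the tool drive_tool, never from a script. Its arguments are lists of equal length, an entry for each row: "jaw": the gripper's target within -1 to 1 (fully open at 1, half-way at 0, shut at -1); "travel": the shift along the world's x, y, z as a fraction of full scale, a list of three; "dr": the turn, a rotation vector about the world's x, y, z as a fraction of full scale, a list of three. A call has exactly 8 rows; each row is the pose to reach, as a shift and turn from the pose commanded when the call began, turning the shorter way round; what a row does not reach only later rows make up. Full scale, the value 1, is 0.1 m for a shift and pi rad for a turn. A row lasts 1/12 s, in which the tool goes at most 41.7 mm and 7.16 degrees, less where a joint would pass 70% of its speed; a pose out of reach is approached as far as the arm can. A call with a number of a shift or a turn outside -1 to 1 is refused whole. A call with a gripper value outside its range is refused whole. The fingers move at their own pace and stop on an object; the grip force is fixed at half the most. Time passes only in rows, so rows that repeat a pose let the fingers close, or fill a call up. It gives the time, the measured TCP pose, the force and the opening at its end, in the units of the state.
- r.observe(): the state, without advancing time (a new reading comes with each control period).
- viewer.camera(name): name is "scene" or "top"; returns the picture (480x640x3 uint8, blue, green, red); there is no depth.
- viewer.get_calibration(name): a dict with "intrinsics" (3x3 intrinsics, pixels), "camera_from_world" (4x4, takes a point from world to camera coordinates). Camera axes: x right, y up, looking along -z (the intrinsics and any distortion apply to the point x, -y, -z); pixel columns grow to the right and rows downward; lengths in m; the calibration is good to about 2 mm. A picture is of the moment at which its call begins. get_calibration takes no time and is no camera call.
- r.finish_job(): hands the job in, once; it reports no verdict.
The state is a dict: "time": time; "joints": joint angles; "qvel": joint speeds; "joint_efforts": joint torques, N m; "ee_pos": TCP position; "tool_rot": TCP orientation; "contact_force": force on the tool from outside, world axes, zero at the start; "ft_torque": the same for the moment, N m; "grip_width": opening from 0.0 (shut) to 1.0 (fully open).
Only numpy, scipy, OpenCV 4.12 (cv2) and the standard library are available. Lean on these libraries where they do the work, as an engineer would, in place of code of your own. Each camera call takes 0.05 s, during which the arm holds its last target.

TASK

A laptop battery is about to go on test, so shut the spring-loaded gate of the steel test pen: take the upright stem on the gate's drop bar, raise the bar over the striker of the keeper, carry the gate shut until the bar meets the keeper's tall back plate, let the bar drop fully into the slot between striker and back plate, and let go. Do it gently: the keeper is a light casting that must never be pressed hard (12 N at most), and leave the battery and the other things on the bench where they are.

Things in the scene. Friction and masses are not known exactly. Their poses are not given: they have to be found in the camera images.
- pen: Grey steel test pen fixed to the bench: open-topped tray 200 mm deep (x), 300 mm wide (y), walls 98 mm high at back and sides, a gate at its front. Origin on the bench under the middle of the gate's shut line; x points into the pen (the closing direction), y to the hinge side. The hinge line is at y = +130 mm, the middle of the latch post at y = -132 mm, both at x = 0.
- gate (a joint): Hinge angle of the barred steel gate (rad): 0 = shut square in the pen's front (gate along the pen's y axis), positive = swung out towards the pen's -x side; range -0.12 to 1.1. The gate is 230 mm long and 145 mm high. A weak spring (0.3 N m/rad about 0.6 rad) with some hinge friction (0.07 N m) swings it open again unless it is latched.
- gate_hinge (a point): Point on the gate's vertical hinge axis, 165 mm above the bench (the height of the bar's pivot).
- drop_bar (a joint): Angle of the drop bar about its pivot on the gate (rad): 0 = level, resting on its stop, positive = free end raised, up to 0.24. It falls by its own weight (bar 160 g or so, little friction).
- bar_pivot (a point): Pivot of the drop bar, on top of the gate, 55 mm from the hinge axis and 165 mm above the bench; its axis is level and square to the gate. The bar is dark steel, 10 mm thick (square to the gate), 16 mm high, and reaches along the gate to 225 mm beyond the pivot, so that its free end overhangs the gate and passes over the latch post.
- lift_stem (a point): Grip point on the axis of the drop bar's upright round lift stem: stem 14 mm in diameter, 59 mm tall above the bar's top edge, domed end. The point is 150 mm from the pivot along the bar, 37 mm above the bar's top edge (45 mm above its centre line, level with the pivot) and 22 mm below the stem's tip. The stem tilts with the bar and moves with the gate.
- latch_post: Fixed dark steel post, 30 x 34 mm, 140 mm high, at the free end of the gate; origin at its foot, axes as the pen's. On top sits the rigid steel keeper, found by feel: it is screwed in slotted holes, so the middle of its slot lies anywhere within 14 mm before or behind the gate's shut line. More than 12 N on post or keeper is too much.
- keeper_seat (a point): Nominal middle of the keeper's slot, fixed on the post, at the resting bar's lower edge (157 mm up). In the closing direction: striker 12 mm thick, 16 mm above this height (a level bar runs against its square face; raise it over 0.08 rad to pass), slot 14 mm wide, back plate 12 mm thick, 51 mm above. Each 18 mm wide. Touching the back plate, the bar clears the striker by 4 mm and can be lowered.
- battery: Black laptop battery pack, 75 x 200 x 19 mm, lying in the pen; origin under its middle. Leave it alone.
- screw_tray: Black square tray of screws, 85 x 85 x 16 mm, on the bench near the pen; origin under its middle. Leave it alone.
- flux_jar: Jar with orange cap, 52 mm in diameter, 85 mm high; origin under its middle. Leave it alone.
- solder_spool: Standing spool of solder, 52 mm in diameter, 41 mm high; origin under its middle. Leave it alone.
- paste_tube: White and yellow tube, 130 x 42 x 18 mm, lying flat; origin under its middle. Leave it alone.
- screwdriver: Screwdriver 170 mm long, lying flat; origin under its middle. Leave it alone.
- end_cap: Open aluminium shell, 60 x 45 x 22 mm; origin under its middle. Leave it alone.

How it is judged:
On the way:
1. the gate is shut with the bar still raised above the striker (value of joint drop_bar above 0.06 rad and value of joint gate between -0.07 and 0.07 rad), for 0.05 s.
At the end, for the whole second after the job is handed in: The drop bar lies down in the keeper's slot (bar angle below 0.02 rad), the gate is shut behind it (gate angle within 0.068 rad of square) and both are at rest, held by the latch alone (value of joint drop_bar below 0.02 rad and value of joint gate between -0.068 and 0.068 rad and velocity of joint gate between -0.05 and 0.05 rad/s and velocity of joint drop_bar between -0.05 and 0.05 rad/s); the robot touches nothing.
It fails at once if the latch post or its keeper is pressed with more than 12 N (contact force between latch_post and anything else above 12 N).
It fails at once if the battery, the tray or another thing on the bench is shifted by more than 25 mm (distance of any of battery, screw_tray, flux_jar, solder_spool, paste_tube, screwdriver, end_cap from where it was at the start of the episode above 0.025 m).
It also fails if it takes over 64 s, if anything falls off the work surface, if the arm or the gripper's body presses on something with over 40 N, if the wrist force passes 120 N, or if a joint passes its speed limit or range.

## Working session

There is one attempt and no reset: what is moved stays moved. The work goes in short steps, Python scripts to look and compute and a tool call to move; the robot and the scene stay as the last step left them, time stands still between calls to the robot, and variables do not carry over. Pictures are saved under pics/ and viewed, and the job is handed in when it is done.

Besides the shell and the picture viewer there is one more tool, called after ">>>" as name(argument=value, ...) on one line, values as JSON. drive_tool: Moves the arm, as the interface text tells. Shift numbers are shares of 0.1 m and turn numbers shares of pi rad, none past 1 either way. Its arguments: {"type":"object","properties":{"jaw":{"type":"array"},"travel":{"type":"array"},"dr":{"type":"array"}},"required":["jaw","travel","dr"]}

```bash
mkdir -p pics; ls; python3 - <<'E'
from bench import r, viewer
import cv2, numpy as np
s=r.observe(); print(s)
for n in ("scene","top"):
    c=viewer.get_calibration(n); print(n,c)
    cv2.imwrite(f"pics/{n}0.png",viewer.camera(n))
E
```

```text
pics
{'time': 0.0, 'joints': array([ 1.08941175,  0.33286622, -0.06469136,  1.46089393,  0.02161632,
        1.34989187, -0.08848052]), 'qvel': array([-3.28736749e-04, -2.93601074e-04,  6.86856100e-05, -1.49093385e-04,
       -3.13417920e-04,  7.58752471e-04,  5.02558549e-04]), 'joint_efforts': array([-6.39608788e-04, -6.23268127e+01,  2.39489641e-02, -3.89895058e+01,
       -6.15453394e-02,  3.98133975e-02,  1.74080110e-04]), 'ee_pos': array([ 0.27662508, -0.56007346,  0.24078005]), 'tool_rot': array([ 0.16066098, -0.16093501,  0.68904314, -0.68811882]), 'contact_force': array([ 0.22218814, -0.24447815,  0.23740519]), 'ft_torque': array([-0.04641813,  0.04974875,  0.06249765]), 'grip_width': 0.9994298490360585}
scene {'intrinsics': array([[623.32879871,   0.        , 324.53596029],
       [  0.        , 623.32879871, 232.52795923],
       [  0.        ,   0.        ,   1.        ]]), 'camera_from_world': array([[ 0.86099907,  0.50838769,  0.01491868, -0.46418878],
       [-0.40634129,  0.66994123,  0.6213417 ,  0.14893624],
       [ 0.30588783, -0.54103669,  0.78339768, -1.61011196],
       [ 0.        ,  0.        ,  0.        ,  1.        ]])}
top {'intrinsics': array([[537.3003203 ,   0.        , 311.9756958 ],
       [  0.        , 537.3003203 , 228.84800026],
       [  0.        ,   0.        ,   1.        ]]), 'camera_from_world': array([[ 0.0157045 , -0.99983553, -0.00907046,  0.00239362],
       [ 0.99105212,  0.01436269,  0.13270043, -0.53542402],
       [-0.13254833, -0.0110733 ,  0.99111469, -1.40888476],
       [ 0.        ,  0.        ,  0.        ,  1.        ]])}
```

View pics/scene0.png

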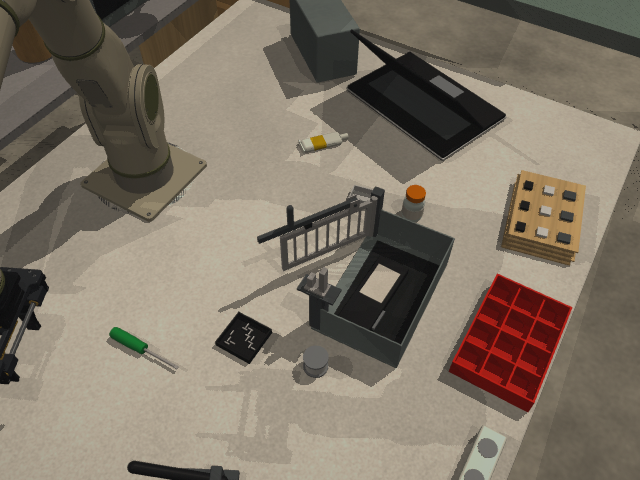

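View pics/top0.png

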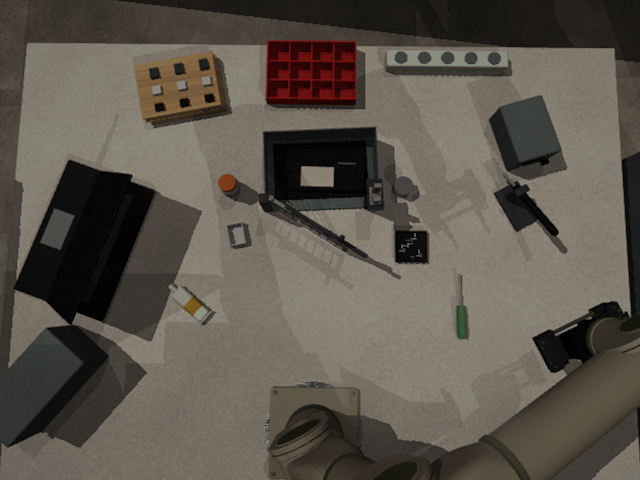

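The top picture shows the pen's front edge near row 208. The hinge post is at about (267,200), the latch post at (376,192), the bar end at (398,276) and the screw tray at (411,247). I'll zoom in for details.

```bash
python3 - <<'E'
import cv2
a=cv2.imread("pics/top0.png")[110:290,225:445]; cv2.imwrite("pics/topz.png",cv2.convertScaleAbs(cv2.resize(a,None,fx=3.3,fy=3.3,interpolation=cv2.INTER_CUBIC),alpha=1.6,beta=15))
a=cv2.imread("pics/scene0.png")[170:370,240:470]; cv2.imwrite("pics/scz.png",cv2.convertScaleAbs(cv2.resize(a,None,fx=3,fy=3,interpolation=cv2.INTER_CUBIC),alpha=1.6,beta=15))
E
```

```text
(no output)
```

View pics/topz.png

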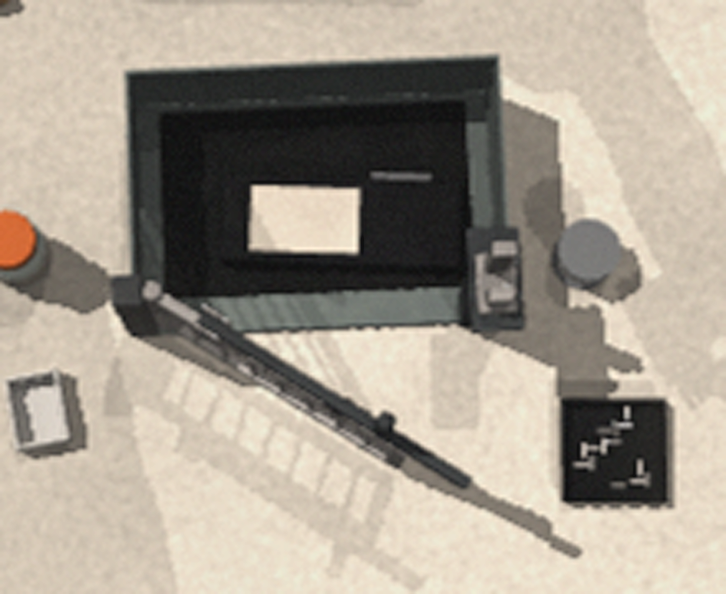

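View pics/scz.png

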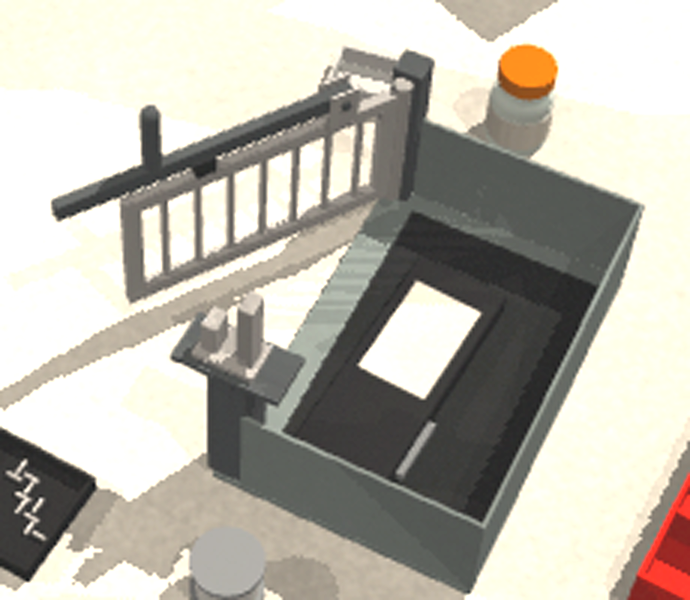

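```bash
cat > h.py <<'E'
from bench import r, viewer
import numpy as np
from scipy.optimize import least_squares
C={n:viewer.get_calibration(n) for n in("scene","top")}
def proj(n,P):
    c=C[n]; p=(c["camera_from_world"]@np.r_[P,1])[:3]; q=c["intrinsics"]@np.array([p[0],-p[1],-p[2]]); return q[:2]/q[2]
def tri(ps,pt,z=None):
    return least_squares(lambda X: np.r_[proj("scene",X)-ps,proj("top",X)-pt],[.5,0,.1])
def ray(n,px,z):
    return least_squares(lambda X: proj(n,[X[0],X[1],z])-px,[.5,0]).x
def pen2w(p,P):
    c,s=np.cos(p[2]),np.sin(p[2]); return np.array([p[0]+c*P[0]-s*P[1],p[1]+s*P[0]+c*P[1],P[2]])
def barpt(p,g,b,d,h): # d along bar from pivot, h above centreline
    u=np.cos(b)*d-np.sin(b)*h; z=.165+np.sin(b)*d+np.cos(b)*h
    L=.055+u
    return pen2w(p,[-np.sin(g)*L,.130-np.cos(g)*L,z])
E
python3 - <<'E'
from h import *
zt=lambda x,y:np.array([x/3.3+225,y/3.3+110]); zs=lambda x,y:np.array([x/3+240,y/3+170])
obs=[("top",zt(127,72),("p",.2,.15,.098)),("top",zt(498,57),("p",.2,-.15,.098)),
("scene",zs(641,205),("p",.2,.15,.098)),("scene",zs(484,522),("p",.2,-.15,.098)),
("top",zt(467,481),("b",.225,.004)),("scene",zs(57,211),("b",.225,.0)),
("scene",zs(150,107),("b",.150,.067)),("top",zt(386,418),("b",.15,.063)),("scene",zs(151,165),("b",.15,.008)),]
def res(q):
    o=[]
    for n,px,k in obs:
        P=pen2w(q[:3],k[1:]) if k[0]=="p" else barpt(q[:3],q[3],0,*k[1:])
        o.append(proj(n,P)-px)
    return np.concatenate(o)
f=least_squares(res,[.5,0,0,.6],loss="soft_l1"); print(f.x); print(np.round(res(f.x).reshape(-1,2),1))
q=f.x
print("stem",barpt(q[:3],q[3],0,.15,.045),"stem top",barpt(q[:3],q[3],0,.15,.067))
print("stem shut",barpt(q[:3],0,.0,.15,.045), barpt(q[:3],0,.12,.15,.045), "seat",pen2w(q[:3],[0,-.132,.157]))
print("hinge post top px",proj("top",pen2w(q[:3],[0,.13,.165])),proj("scene",pen2w(q[:3],[0,.13,.165])))
# keeper tops: striker pix/back plate
t=tri(zs(251,298),zt(505,247)); print("backplate top",t.x,t.cost)
for n in("top","scene"): print(n,[ (proj(n,pen2w(q[:3],[x,-.132,z]))-([225,110] if n=="top" else [240,170]))*(3.3 if n=="top" else 3) for x,z in((-.013,.173),(0,.157),(.013,.208))])
E
```

```text
[ 0.59316911 -0.01061228  0.03748552  0.53703091]
[[-1.9 -1.5]
 [-0.5  0.3]
 [ 2.6 -0.4]
 [-0.8  0.8]
 [ 1.  -0.2]
 [-0.5  0.9]
 [-0.3  0.2]
 [-0.4  0.9]
 [ 0.2 -0.5]]
stem [ 0.49009669 -0.06065269  0.21      ] stem top [ 0.49009669 -0.06065269  0.232     ]
stem shut [ 0.59597987 -0.08555959  0.21      ] [ 0.59573755 -0.07909838  0.22763322] seat [ 0.59811604 -0.14251955  0.157     ]
hinge post top px [267.70631023 199.96073853] [372.67190573 190.37911204]
backplate top [ 0.61995322 -0.1468184   0.21234015] 0.022343641837029925
top [array([493.56620612, 303.95027041]), array([490.65347349, 290.78419312]), array([497.37580594, 259.74981878])]
scene [array([206.76190689, 305.99138423]), array([224.1582218 , 327.83749199]), array([242.33997373, 290.76419872])]
```

```bash
python3 - <<'E'
from h import *
from scipy.spatial.transform import Rotation as R
s=r.observe(); q=s["tool_rot"]; M=R.from_quat([q[1],q[2],q[3],q[0]]).as_matrix(); print(np.round(M,3))
p=[.5932,-.0106,.0375]; g=.537
n=np.arctan2(*(lambda v:(v[1],v[0]))(pen2w(p,[np.cos(g),-np.sin(g),0])-pen2w(p,[0,0,0])))
zy=np.arctan2(M[1,2],M[0,2]); print("gate normal yaw",n,"tool z yaw",zy)
d=[(n-zy+k*np.pi+np.pi)%(2*np.pi)-np.pi for k in(0,1)]; print("turns",d, np.array(d)/np.pi)
t=barpt(p,g,0,.15,.045); print(t,t-s["ee_pos"])
E
```

```text
[[-0.897 -0.001  0.443]
 [-0.443  0.001 -0.897]
 [ 0.    -1.    -0.001]]
gate normal yaw -0.49950000000000006 tool z yaw -1.1119299229315605
turns [np.float64(0.6124299229315602), np.float64(-2.529162730658233)] [ 0.1949425 -0.8050575]
[ 0.49013387 -0.06064494  0.21      ] [ 0.21344975  0.49942215 -0.03085352]
```

>>> drive_tool(jaw=[1,1,1,1,1,1,1,1], travel=[[0,0.2,0.3],[0.1,0.4,0.6],[0.2,0.6,0.9],[0.3,0.8,0.9],[0.42,1,0.9],[0.42,1,0.9],[0.42,1,0.9],[0.42,1,0.9]], dr=[[0,0,0.01],[0,0,0.02],[0,0,0.03],[0,0,0.04],[0,0,0.05],[0,0,0.05],[0,0,0.05],[0,0,0.05]])

```text
time: 0.77
ee_pos: [0.3184, -0.4603, 0.3303]
tool_rot: [0.214, -0.215, 0.674, -0.673]
contact_force: [-0.1, -0.8, 0.1]
grip_width: 0.999
```

>>> drive_tool(jaw=[1,1,1,1,1,1,1,1], travel=[[0.06,0.15,0],[0.12,0.3,0],[0.18,0.45,0],[0.24,0.6,0],[0.3,0.75,0],[0.36,0.9,0],[0.42,1,0],[0.42,1,0]], dr=[[0,0,0.01],[0,0,0.02],[0,0,0.03],[0,0,0.04],[0,0,0.05],[0,0,0.05],[0,0,0.05],[0,0,0.05]])

```text
time: 1.43
ee_pos: [0.3627, -0.3575, 0.332]
tool_rot: [-0.268, 0.268, -0.654, 0.654]
contact_force: [0.5, 0.3, 0.0]
grip_width: 0.998
```

>>> drive_tool(jaw=[1,1,1,1,1,1,1,1], travel=[[0.06,0.15,0],[0.12,0.3,0],[0.18,0.45,0],[0.24,0.6,0],[0.3,0.75,0],[0.36,0.9,0],[0.42,1,0],[0.42,1,0]], dr=[[0,0,0.01],[0,0,0.02],[0,0,0.03],[0,0,0.04],[0,0,0.05],[0,0,0.05],[0,0,0.05],[0,0,0.05]])

```text
time: 2.1
ee_pos: [0.4044, -0.2575, 0.3318]
tool_rot: [-0.319, 0.318, -0.631, 0.631]
contact_force: [0.5, -0.2, -0.5]
grip_width: 0.997
```

>>> drive_tool(jaw=[1,1,1,1,1,1,1,1], travel=[[0.06,0.15,0],[0.12,0.3,0],[0.18,0.45,0],[0.24,0.6,0],[0.3,0.75,0],[0.36,0.9,0],[0.42,1,0],[0.42,1,0]], dr=[[0,0,0.01],[0,0,0.02],[0,0,0.03],[0,0,0.04],[0,0,0.045],[0,0,0.045],[0,0,0.045],[0,0,0.045]])

```text
time: 2.77
ee_pos: [0.4461, -0.157, 0.3317]
tool_rot: [0.363, -0.362, 0.607, -0.607]
contact_force: [0.4, -0.4, 0.9]
grip_width: 0.998
```

>>> drive_tool(jaw=[1,1,1,1,1,1,1,1], travel=[[0.06,0.15,0],[0.12,0.3,0],[0.18,0.45,0],[0.24,0.6,0],[0.3,0.75,0],[0.36,0.9,0],[0.45,1,0],[0.45,1,0]], dr=[[0,0,0],[0,0,0],[0,0,0],[0,0,0],[0,0,0],[0,0,0],[0,0,0],[0,0,0]])

```text
time: 3.43
ee_pos: [0.4906, -0.0581, 0.3315]
tool_rot: [0.362, -0.362, 0.608, -0.607]
contact_force: [-0.1, 0.6, 0.2]
grip_width: 0.998
```

```bash
python3 - <<'E'
from h import *
import cv2
s=r.observe(); print(s["time"],s["ee_pos"],s["tool_rot"],s["contact_force"],s["joints"])
a=viewer.camera("scene")[100:350,180:480]; cv2.imwrite("pics/s1.png",cv2.convertScaleAbs(cv2.resize(a,None,fx=2.4,fy=2.4,interpolation=cv2.INTER_CUBIC),alpha=1.6,beta=15))
E
```

```text
3.4333 [ 0.49064268 -0.05814411  0.33148495] [ 0.36221875 -0.36176195  0.60761036 -0.60723597] [-0.07016787  0.60494494  0.23234663] [ 0.5860248   0.03951445 -0.57104146  1.62252545  0.02063908  1.48556333
 -0.48234548]
```

View pics/s1.png

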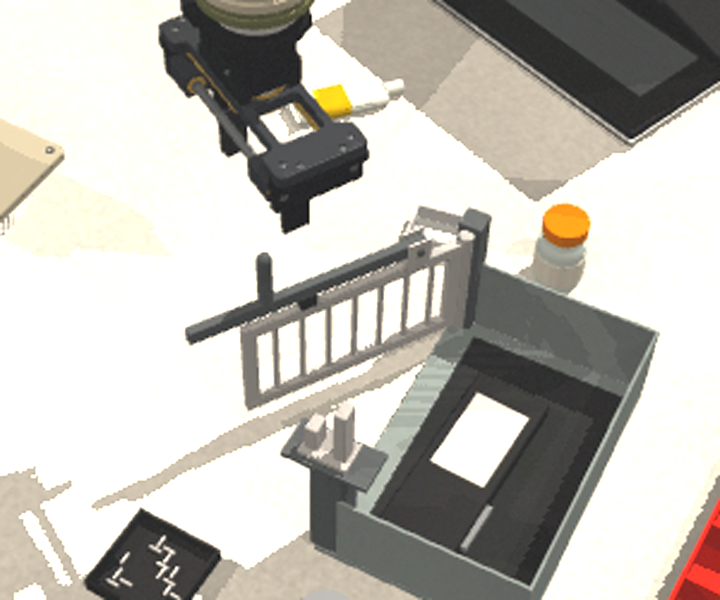

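The fingers hang over the stem, whose tip is at about (264,258) in the crop, with the jaws opening across the gate. I'll go down next.

>>> drive_tool(jaw=[1,1,1,1,1,1,1,1], travel=[[0,-0.02,-0.2],[0,-0.02,-0.4],[0,-0.02,-0.55],[0,-0.02,-0.7],[0,-0.02,-0.8],[0,-0.02,-0.9],[0,-0.02,-1],[0,-0.02,-1]], dr=[[0,0,0],[0,0,0],[0,0,0],[0,0,0],[0,0,0],[0,0,0],[0,0,0],[0,0,0]])

```text
time: 4.15
ee_pos: [0.489, -0.0627, 0.2298]
tool_rot: [0.36, -0.361, 0.609, -0.608]
contact_force: [-0.2, 0.3, 0.4]
grip_width: 1.002
```

```bash
python3 - <<'E'
from h import *
import cv2
s=r.observe(); print(s["time"],s["ee_pos"],s["contact_force"])
a=viewer.camera("scene")[100:350,180:480]; cv2.imwrite("pics/s2.png",cv2.convertScaleAbs(cv2.resize(a,None,fx=2.4,fy=2.4,interpolation=cv2.INTER_CUBIC),alpha=1.6,beta=15))
E
```

```text
4.15 [ 0.48901165 -0.06270834  0.22984731] [-0.152701    0.27454644  0.36585254]
```

View pics/s2.png

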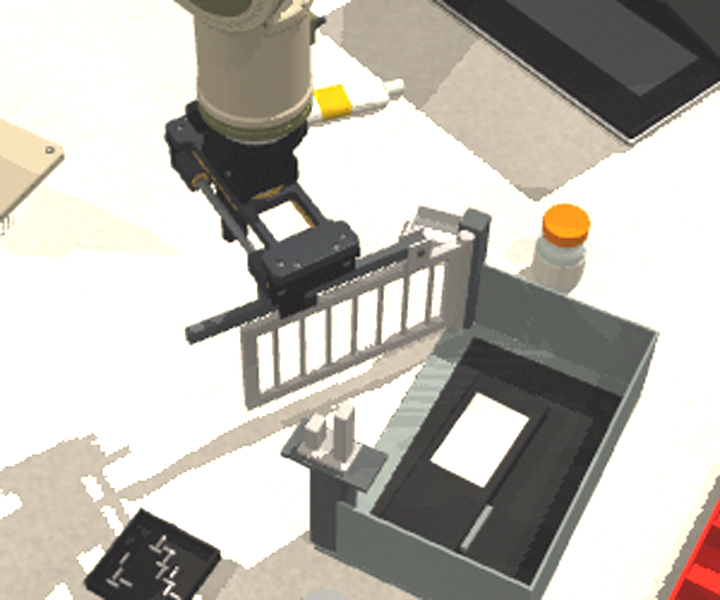

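>>> drive_tool(jaw=[1,1,0.3,-0.5,-1,-1,-1,-1], travel=[[0.01,0.02,-0.1],[0.01,0.02,-0.19],[0.01,0.02,-0.19],[0.01,0.02,-0.19],[0.01,0.02,-0.19],[0.01,0.02,-0.19],[0.01,0.02,-0.19],[0.01,0.02,-0.19]], dr=[[0,0,0],[0,0,0],[0,0,0],[0,0,0],[0,0,0],[0,0,0],[0,0,0],[0,0,0]])

```text
time: 4.87
ee_pos: [0.491, -0.0604, 0.2129]
tool_rot: [-0.361, 0.361, -0.608, 0.608]
contact_force: [0.8, 0.2, -0.6]
grip_width: 0.63
```

>>> drive_tool(jaw=[-1,-1,-1,-1,-1,-1,-1,-1], travel=[[0,0,0],[0,0,0],[0,0,0],[0,0,0],[0,0,0],[0,0,0],[0,0,0],[0,0,0]], dr=[[0,0,0],[0,0,0],[0,0,0],[0,0,0],[0,0,0],[0,0,0],[0,0,0],[0,0,0]])

```text
time: 5.53
ee_pos: [0.4908, -0.0604, 0.2125]
tool_rot: [0.361, -0.361, 0.608, -0.608]
contact_force: [0.3, 0.2, 0.1]
grip_width: 0.147
```

```bash
python3 - <<'E'
from h import *
import cv2
s=r.observe(); print(s["time"],s["ee_pos"],s["contact_force"],s["ft_torque"],s["grip_width"]*87)
a=viewer.camera("scene")[100:350,180:480]; cv2.imwrite("pics/s3.png",cv2.convertScaleAbs(cv2.resize(a,None,fx=2.4,fy=2.4,interpolation=cv2.INTER_CUBIC),alpha=1.6,beta=15))
E
```

```text
5.5333 [ 0.49075448 -0.06035639  0.21253685] [0.26024604 0.23161787 0.14573277] [-0.06034119 -0.04543495 -0.01394752] 12.825508362595075
```

View pics/s3.png

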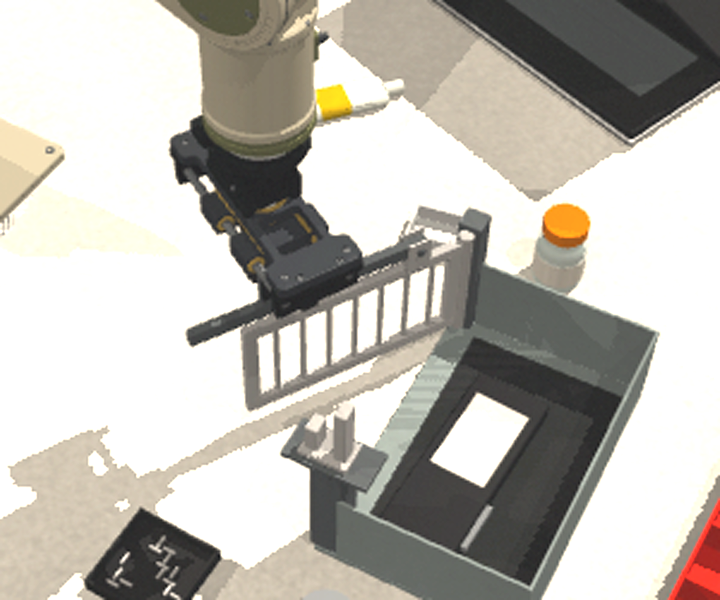

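>>> drive_tool(jaw=[-1,-1,-1,-1,-1,-1,-1,-1], travel=[[0,0,0],[0.006,0.012,0.035],[0.013,0.024,0.07],[0.02,0.037,0.11],[0.027,0.05,0.15],[0.034,0.063,0.185],[0.04,0.074,0.22],[0.04,0.074,0.22]], dr=[[0,0,0],[-0.007,0.004,0],[-0.014,0.008,0],[-0.021,0.012,0],[-0.028,0.016,0],[-0.035,0.02,0],[-0.042,0.023,0],[-0.042,0.023,0]])

```text
time: 6.25
ee_pos: [0.495, -0.0523, 0.235]
tool_rot: [-0.314, 0.407, -0.578, 0.634]
contact_force: [0.0, -0.5, -1.0]
grip_width: 0.149
```

```bash
python3 - <<'E'
from h import *
import cv2
s=r.observe(); print(s["time"],s["ee_pos"],s["contact_force"],s["ft_torque"],s["grip_width"]*87)
a=viewer.camera("scene")[100:350,180:480]; cv2.imwrite("pics/s4.png",cv2.convertScaleAbs(cv2.resize(a,None,fx=2.4,fy=2.4,interpolation=cv2.INTER_CUBIC),alpha=1.6,beta=15))
p=[.5932,-.0106,.0375]
for g in(.537,.4,.3,.2,.15,.12,.09,.06,.03,0,-.03,-.06): print(g,np.round(1000*(barpt(p,g,.15,.15,.045)-barpt(p,.537,.15,.15,.045)),1),round((g-.537)/np.pi,3))
E
```

```text
6.25 [ 0.49504628 -0.05228395  0.23500861] [ 0.02508261 -0.50285301 -1.04339883] [ 0.14730592  0.0418307  -0.04581368] 12.940486860805722
0.537 [0. 0. 0.] 0.0
0.4 [ 24.5 -11.2   0. ] -0.044
0.3 [ 43.1 -17.3   0. ] -0.075
0.2 [ 62.4 -21.4   0. ] -0.107
0.15 [ 72.1 -22.8   0. ] -0.123
0.12 [ 78.  -23.4   0. ] -0.133
0.09 [ 83.8 -23.7   0. ] -0.142
0.06 [ 89.7 -24.    0. ] -0.152
0.03 [ 95.6 -24.    0. ] -0.161
0 [101.5 -23.9   0. ] -0.171
-0.03 [107.4 -23.6   0. ] -0.18
-0.06 [113.3 -23.1   0. ] -0.19
```

View pics/s4.png

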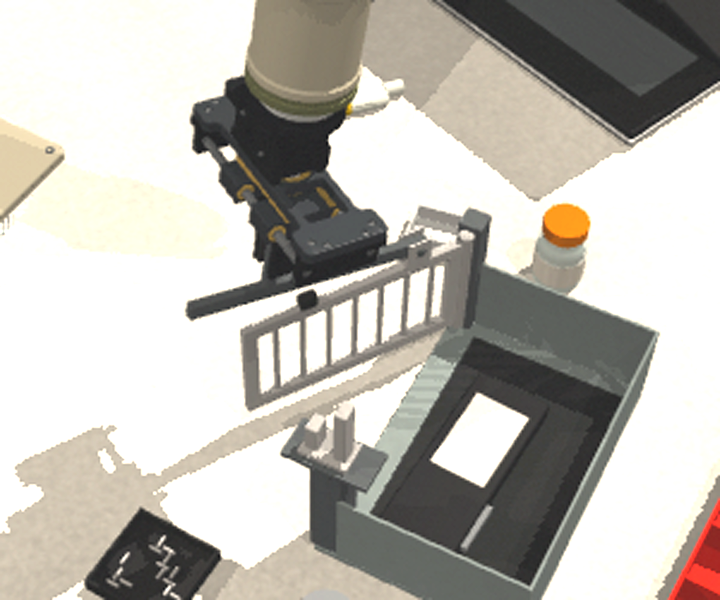

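>>> drive_tool(jaw=[-1,-1,-1,-1,-1,-1,-1,-1], travel=[[0.092,-0.045,0],[0.184,-0.088,0],[0.281,-0.125,0],[0.374,-0.156,0],[0.469,-0.183,0],[0.585,-0.208,0],[0.682,-0.223,0],[0.78,-0.234,0]], dr=[[0,0,-0.017],[0,0,-0.033],[0,0,-0.05],[0,0,-0.066],[0,0,-0.082],[0,0,-0.101],[0,0,-0.117],[0,0,-0.133]])

```text
time: 6.97
ee_pos: [0.5728, -0.0778, 0.2342]
tool_rot: [-0.174, 0.276, -0.651, 0.685]
contact_force: [-3.9, -1.8, -0.9]
grip_width: 0.165
```

>>> drive_tool(jaw=[-1,-1,-1,-1,-1,-1,-1,-1], travel=[[0,0,0],[0,0,0],[0,0,0],[0,0,0],[0,0,0],[0,0,0],[0,0,0],[0,0,0]], dr=[[0,0,0],[0,0,0],[0,0,0],[0,0,0],[0,0,0],[0,0,0],[0,0,0],[0,0,0]])

```text
time: 7.63
ee_pos: [0.5722, -0.0771, 0.2347]
tool_rot: [-0.176, 0.277, -0.65, 0.685]
contact_force: [-3.1, -5.2, -1.9]
grip_width: 0.168
```

```bash
python3 - <<'E'
from h import *
import cv2
s=r.observe(); print(s["time"],s["ee_pos"],s["contact_force"],s["ft_torque"],s["grip_width"]*87)
p=[.5932,-.0106,.0375]
print(barpt(p,.12,.15,.15,.045))
a=viewer.camera("scene")[130:330,260:440]; cv2.imwrite("pics/s5.png",cv2.convertScaleAbs(cv2.resize(a,None,fx=3,fy=3,interpolation=cv2.INTER_CUBIC),alpha=1.6,beta=15))
a=viewer.camera("top")[110:290,225:445]; cv2.imwrite("pics/t5.png",cv2.convertScaleAbs(cv2.resize(a,None,fx=3.3,fy=3.3,interpolation=cv2.INTER_CUBIC),alpha=1.6,beta=15))
E
```

```text
7.6333 [ 0.57219119 -0.07713483  0.23472401] [-3.07062082 -5.1630257  -1.92456763] [-1.47440111 -0.1732795   0.19955718] 14.573232058158155
[ 0.57212578 -0.0766137   0.23191042]
```

View pics/s5.png

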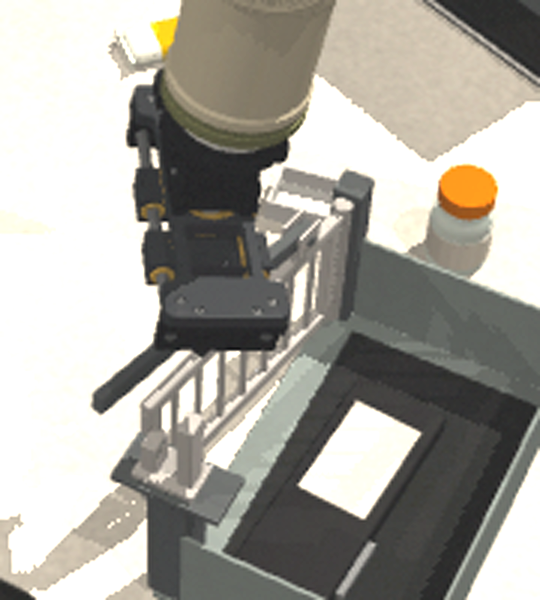

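View pics/t5.png

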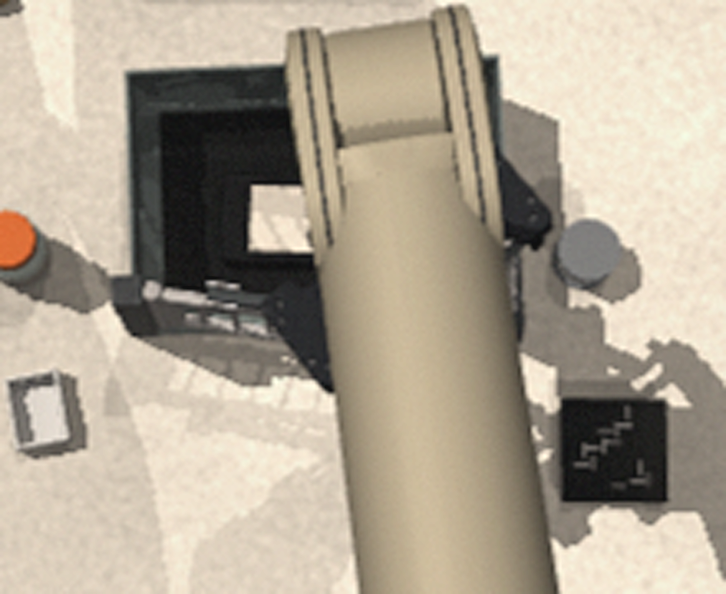

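>>> drive_tool(jaw=[-1,-1,-1,-1,-1,-1,-1,-1], travel=[[0,-0.005,0],[0,-0.01,0],[0,-0.01,0],[0,-0.01,0],[0,-0.01,0],[0,-0.01,0],[0,-0.01,0],[0,-0.01,0]], dr=[[0,0,0],[0,0,0],[0,0,0],[0,0,0],[0,0,0],[0,0,0],[0,0,0],[0,0,0]])

```text
time: 8.4
ee_pos: [0.5728, -0.0774, 0.2346]
tool_rot: [-0.176, 0.277, -0.651, 0.685]
contact_force: [-2.3, -3.2, -3.8]
grip_width: 0.165
```

```bash
python3 - <<'E'
from h import *
s=r.observe(); print(s["time"],s["ee_pos"],s["contact_force"],s["ft_torque"],s["grip_width"]*87)
E
```

```text
8.4 [ 0.57282139 -0.0773645   0.23456349] [-2.31820661 -3.24902155 -3.83228267] [-0.93810975 -0.23609802  0.14162872] 14.343273610894666
```

>>> drive_tool(jaw=[-1,-1,-1,-1,-1,-1,-1,-1], travel=[[0.02,-0.003,0],[0.04,-0.006,0],[0.06,-0.008,0],[0.08,-0.01,0],[0.1,-0.012,0],[0.12,-0.014,0],[0.136,-0.016,0],[0.136,-0.016,0]], dr=[[0,0,-0.003],[0,0,-0.006],[0,0,-0.009],[0,0,-0.012],[0,0,-0.015],[0,0,-0.019],[0,0,-0.022],[0,0,-0.022]])

```text
time: 9.07
ee_pos: [0.5868, -0.0787, 0.2344]
tool_rot: [-0.152, 0.254, -0.66, 0.69]
contact_force: [-1.9, -1.5, -2.6]
grip_width: 0.167
```

>>> drive_tool(jaw=[-1,-1,-1,-1,-1,-1,-1,-1], travel=[[0.008,0,0],[0.016,0,0],[0.024,0,0],[0.032,0,0],[0.04,0,0],[0.04,0,0],[0.04,0,0],[0.04,0,0]], dr=[[0,0,-0.001],[0,0,-0.002],[0,0,-0.004],[0,0,-0.006],[0,0,-0.006],[0,0,-0.006],[0,0,-0.006],[0,0,-0.006]])

```text
time: 9.73
ee_pos: [0.5905, -0.0788, 0.2345]
tool_rot: [-0.146, 0.248, -0.662, 0.692]
contact_force: [-2.2, -0.4, -4.0]
grip_width: 0.171
```

```bash
python3 - <<'E'
from h import *
import cv2
s=r.observe(); print(s["time"],s["ee_pos"],s["contact_force"],s["ft_torque"],s["grip_width"]*87)
a=viewer.camera("scene")[130:330,260:440]; cv2.imwrite("pics/s6.png",cv2.convertScaleAbs(cv2.resize(a,None,fx=3,fy=3,interpolation=cv2.INTER_CUBIC),alpha=1.6,beta=15))
E
```

```text
9.7333 [ 0.59049039 -0.07883861  0.23449353] [-2.20994497 -0.35027119 -3.95409451] [-0.27125923 -0.55765559  0.24022664] 14.904527061126835
```

View pics/s6.png

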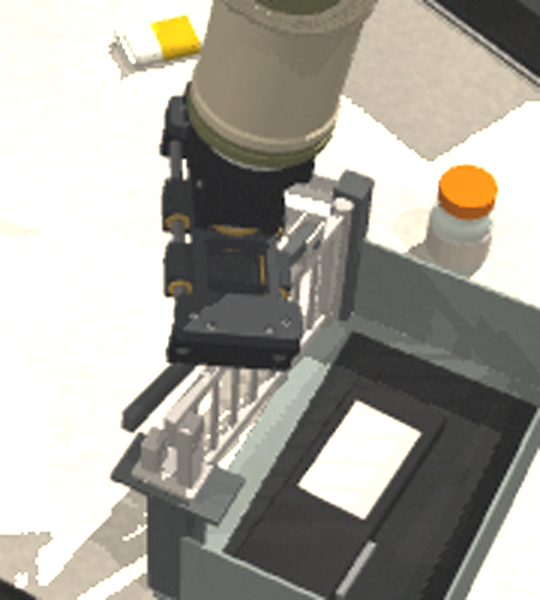

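The bar end, at about (128,415), is raised and still ahead of the keeper. The forces are low, so I'll creep on.

>>> drive_tool(jaw=[-1,-1,-1,-1,-1,-1,-1,-1], travel=[[0.008,0,0],[0.016,0,0],[0.024,0,0],[0.032,0,0],[0.04,0,0],[0.04,0,0],[0.04,0,0],[0.04,0,0]], dr=[[0,0,-0.001],[0,0,-0.002],[0,0,-0.004],[0,0,-0.006],[0,0,-0.006],[0,0,-0.006],[0,0,-0.006],[0,0,-0.006]])

```text
time: 10.45
ee_pos: [0.5945, -0.0789, 0.2347]
tool_rot: [-0.139, 0.241, -0.665, 0.693]
contact_force: [-3.0, -1.1, -3.4]
grip_width: 0.17
```

>>> drive_tool(jaw=[-1,-1,-1,-1,-1,-1,-1,-1], travel=[[0.006,0,0],[0.012,0,0],[0.018,0,0],[0.024,0,0],[0.03,0,0],[0.03,0,0],[0.03,0,0],[0.03,0,0]], dr=[[0,0,-0.001],[0,0,-0.002],[0,0,-0.003],[0,0,-0.004],[0,0,-0.005],[0,0,-0.005],[0,0,-0.005],[0,0,-0.005]])

```text
time: 11.12
ee_pos: [0.5975, -0.079, 0.2345]
tool_rot: [-0.134, 0.236, -0.667, 0.694]
contact_force: [-1.7, -0.3, -4.3]
grip_width: 0.173
```

>>> drive_tool(jaw=[-1,-1,-1,-1,-1,-1,-1,-1], travel=[[0.006,0,0],[0.012,0,0],[0.018,0,0],[0.024,0,0],[0.03,0,0],[0.03,0,0],[0.03,0,0],[0.03,0,0]], dr=[[0,0,-0.001],[0,0,-0.002],[0,0,-0.003],[0,0,-0.004],[0,0,-0.005],[0,0,-0.005],[0,0,-0.005],[0,0,-0.005]])

```text
time: 11.78
ee_pos: [0.6005, -0.079, 0.2346]
tool_rot: [-0.128, 0.231, -0.668, 0.695]
contact_force: [-3.2, 0.1, -4.2]
grip_width: 0.174
```

```bash
python3 - <<'E'
from h import *
import cv2
s=r.observe(); print(s["time"],s["ee_pos"],s["contact_force"],s["ft_torque"],s["grip_width"]*87)
a=viewer.camera("scene")[130:330,260:440]; cv2.imwrite("pics/s7.png",cv2.convertScaleAbs(cv2.resize(a,None,fx=3,fy=3,interpolation=cv2.INTER_CUBIC),alpha=1.6,beta=15))
E
```

```text
11.7833 [ 0.60052489 -0.07896976  0.23460005] [-3.24594684  0.12498107 -4.20982253] [-0.28507549 -0.59276307  0.28567647] 15.099576697088612
```

View pics/s7.png

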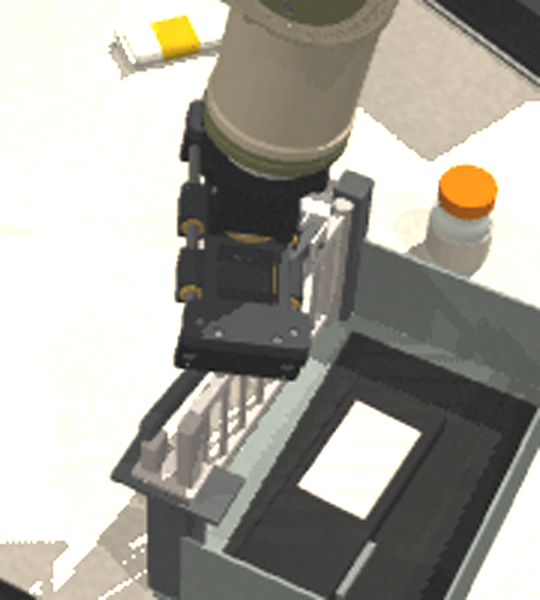

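>>> drive_tool(jaw=[-1,-1,-1,-1,-1,-1,-1,-1], travel=[[0.005,0,0],[0.01,0,0],[0.015,0,0],[0.02,0,0],[0.02,0,0],[0.02,0,0],[0.02,0,0],[0.02,0,0]], dr=[[0,0,-0.001],[0,0,-0.002],[0,0,-0.003],[0,0,-0.003],[0,0,-0.003],[0,0,-0.003],[0,0,-0.003],[0,0,-0.003]])

```text
time: 12.5
ee_pos: [0.6025, -0.0789, 0.2345]
tool_rot: [-0.125, 0.228, -0.669, 0.696]
contact_force: [-2.0, -0.1, -5.9]
grip_width: 0.174
```

>>> drive_tool(jaw=[-1,-1,-1,-1,-1,-1,-1,-1], travel=[[0.005,0,0],[0.01,0,0],[0.015,0,0],[0.02,0,0],[0.02,0,0],[0.02,0,0],[0.02,0,0],[0.02,0,0]], dr=[[0,0,-0.001],[0,0,-0.002],[0,0,-0.003],[0,0,-0.003],[0,0,-0.003],[0,0,-0.003],[0,0,-0.003],[0,0,-0.003]])

```text
time: 13.17
ee_pos: [0.6045, -0.0789, 0.2346]
tool_rot: [-0.122, 0.225, -0.67, 0.696]
contact_force: [-2.5, -0.6, -5.9]
grip_width: 0.174
```

>>> drive_tool(jaw=[-1,-1,-1,-1,-1,-1,-1,-1], travel=[[0.005,0,0],[0.01,0,0],[0.015,0,0],[0.015,0,0],[0.015,0,0],[0.015,0,0],[0.015,0,0],[0.015,0,0]], dr=[[0,0,-0.001],[0,0,-0.002],[0,0,-0.002],[0,0,-0.002],[0,0,-0.002],[0,0,-0.002],[0,0,-0.002],[0,0,-0.002]])

```text
time: 13.83
ee_pos: [0.606, -0.0789, 0.2345]
tool_rot: [-0.12, 0.223, -0.671, 0.697]
contact_force: [-1.7, 0.4, -4.8]
grip_width: 0.173
```

```bash
python3 - <<'E'
from h import *
import cv2
s=r.observe(); print(s["time"],s["ee_pos"],s["contact_force"],s["ft_torque"],s["grip_width"]*87)
a=viewer.camera("scene")[230:310,280:360]; cv2.imwrite("pics/s8.png",cv2.convertScaleAbs(cv2.resize(a,None,fx=7,fy=7,interpolation=cv2.INTER_CUBIC),alpha=1.6,beta=15))
p=[.5932,-.0106,.0375]
for g in(-.03,-.045,-.06):
  print(g,[((proj("scene",barpt(p,g,b,.225,-.008))-[280,230])*7).round() for b in (0,.15)])
E
```

```text
13.8333 [ 0.6059636  -0.07889549  0.23452546] [-1.7451531   0.39186059 -4.79239831] [-0.15508089 -0.53284191  0.19509419] 15.08742905214298
-0.03 [array([238., 404.]), array([241., 332.])]
-0.045 [array([252., 409.]), array([255., 338.])]
-0.06 [array([266., 415.]), array([268., 343.])]
```

View pics/s8.png

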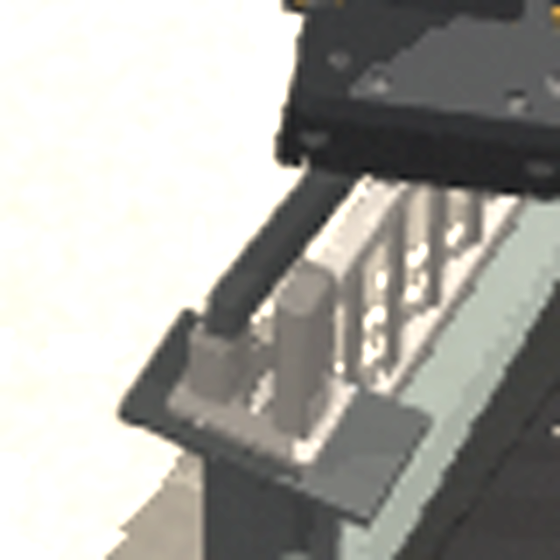

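The raised bar end, at about (235,325), is over the slot and about 2 mm short of the back plate, whose left edge is at x≈275. I'll continue in small steps.

>>> drive_tool(jaw=[-1,-1,-1,-1,-1,-1,-1,-1], travel=[[0.005,0,0],[0.01,0,0],[0.015,0,0],[0.015,0,0],[0.015,0,0],[0.015,0,0],[0.015,0,0],[0.015,0,0]], dr=[[0,0,-0.001],[0,0,-0.002],[0,0,-0.002],[0,0,-0.002],[0,0,-0.002],[0,0,-0.002],[0,0,-0.002],[0,0,-0.002]])

```text
time: 14.55
ee_pos: [0.6075, -0.0789, 0.2346]
tool_rot: [-0.117, 0.22, -0.672, 0.697]
contact_force: [-2.2, 0.9, -5.3]
grip_width: 0.177
```

>>> drive_tool(jaw=[-1,-1,-1,-1,-1,-1,-1,-1], travel=[[0.005,0,0],[0.01,0,0],[0.015,0,0],[0.015,0,0],[0.015,0,0],[0.015,0,0],[0.015,0,0],[0.015,0,0]], dr=[[0,0,-0.001],[0,0,-0.002],[0,0,-0.002],[0,0,-0.002],[0,0,-0.002],[0,0,-0.002],[0,0,-0.002],[0,0,-0.002]])

```text
time: 15.22
ee_pos: [0.609, -0.0789, 0.2345]
tool_rot: [-0.115, 0.218, -0.673, 0.698]
contact_force: [-1.6, 1.5, -6.4]
grip_width: 0.175
```

>>> drive_tool(jaw=[-1,-1,-1,-1,-1,-1,-1,-1], travel=[[0.005,0.002,0],[0.01,0.003,0],[0.015,0.003,0],[0.015,0.003,0],[0.015,0.003,0],[0.015,0.003,0],[0.015,0.003,0],[0.015,0.003,0]], dr=[[0,0,-0.001],[0,0,-0.002],[0,0,-0.002],[0,0,-0.002],[0,0,-0.002],[0,0,-0.002],[0,0,-0.002],[0,0,-0.002]])

```text
time: 15.88
ee_pos: [0.6105, -0.0787, 0.2346]
tool_rot: [-0.113, 0.216, -0.673, 0.698]
contact_force: [-2.0, 1.0, -5.0]
grip_width: 0.178
```

```bash
python3 - <<'E'
from h import *
import cv2
s=r.observe(); print(s["time"],s["ee_pos"],s["contact_force"],s["ft_torque"],s["grip_width"]*87)
a=viewer.camera("scene")[230:310,280:360]; cv2.imwrite("pics/s9.png",cv2.convertScaleAbs(cv2.resize(a,None,fx=7,fy=7,interpolation=cv2.INTER_CUBIC),alpha=1.6,beta=15))
E
```

```text
15.8833 [ 0.61047977 -0.07874746  0.23462972] [-2.01989757  0.97256585 -4.95516748] [-0.07723631 -0.58268117  0.26939449] 15.485864966725893
```

View pics/s9.png

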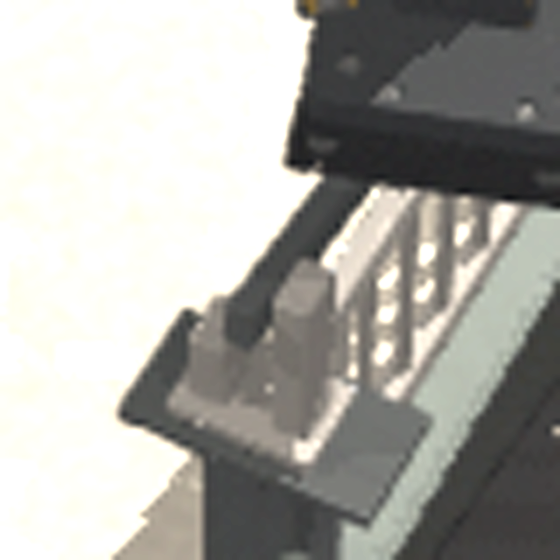

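>>> drive_tool(jaw=[-1,-1,-1,-1,-1,-1,-1,-1], travel=[[0.003,0,0],[0.006,0,0],[0.009,0,0],[0.012,0,0],[0.012,0,0],[0.012,0,0],[0.012,0,0],[0.012,0,0]], dr=[[0,0,-0.001],[0,0,-0.002],[0,0,-0.002],[0,0,-0.002],[0,0,-0.002],[0,0,-0.002],[0,0,-0.002],[0,0,-0.002]])

```text
time: 16.6
ee_pos: [0.6114, -0.0787, 0.2346]
tool_rot: [-0.111, 0.214, -0.674, 0.698]
contact_force: [-5.4, 1.1, -3.1]
grip_width: 0.177
```

Contact: the x force rose from −2 to −5.4 N and the tool stopped short of its target. I'll lower half way along the bar's arc, then check.

>>> drive_tool(jaw=[-1,-1,-1,-1,-1,-1,-1,-1], travel=[[0,0,0],[0,-0.007,-0.02],[0.001,-0.014,-0.04],[0.001,-0.021,-0.06],[0.002,-0.028,-0.08],[0.003,-0.036,-0.1],[0.003,-0.043,-0.12],[0.003,-0.043,-0.12]], dr=[[0,0,0],[0.004,0,0],[0.008,0.001,0],[0.012,0.001,0],[0.016,0.001,0],[0.02,0.002,0],[0.025,0.002,0],[0.025,0.002,0]])

```text
time: 17.27
ee_pos: [0.6119, -0.0842, 0.2219]
tool_rot: [0.116, -0.211, 0.702, -0.67]
contact_force: [-2.9, -3.2, -4.2]
grip_width: 0.169
```

```bash
python3 - <<'E'
from h import *
import cv2
s=r.observe(); print(s["time"],s["ee_pos"],s["contact_force"],s["ft_torque"],s["grip_width"]*87)
a=viewer.camera("scene")[230:310,280:360]; cv2.imwrite("pics/s10.png",cv2.convertScaleAbs(cv2.resize(a,None,fx=7,fy=7,interpolation=cv2.INTER_CUBIC),alpha=1.6,beta=15))
E
```

```text
17.2667 [ 0.61186609 -0.0842265   0.22189468] [-2.87534418 -3.15899793 -4.15261977] [-1.086405   -0.18196911  0.26989374] 14.737483034926772
```

View pics/s10.png

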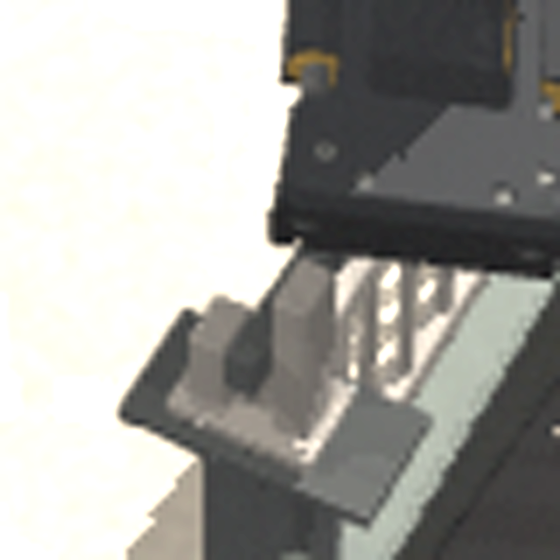

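The bar end (248,365) is now in the slot between striker and back plate. I'll lower the rest.

>>> drive_tool(jaw=[-1,-1,-1,-1,-1,-1,-1,-1], travel=[[0,-0.008,-0.02],[0.001,-0.016,-0.04],[0.001,-0.024,-0.06],[0.002,-0.033,-0.08],[0.003,-0.043,-0.095],[0.003,-0.048,-0.1],[0.003,-0.048,-0.1],[0.003,-0.048,-0.1]], dr=[[0.004,0,0],[0.008,0.001,0],[0.012,0.001,0],[0.016,0.001,0],[0.02,0.002,0],[0.022,0.002,0],[0.022,0.002,0],[0.022,0.002,0]])

```text
time: 17.98
ee_pos: [0.6121, -0.0874, 0.2129]
tool_rot: [0.122, -0.21, 0.724, -0.645]
contact_force: [-6.4, -1.0, -0.5]
grip_width: 0.176
```

```bash
python3 - <<'E'
from h import *
import cv2
s=r.observe(); print(s["time"],s["ee_pos"],s["contact_force"],s["ft_torque"],s["grip_width"]*87)
a=viewer.camera("scene")[230:310,280:360]; cv2.imwrite("pics/s11.png",cv2.convertScaleAbs(cv2.resize(a,None,fx=7,fy=7,interpolation=cv2.INTER_CUBIC),alpha=1.6,beta=15))
E
```

```text
17.9833 [ 0.61208991 -0.08740209  0.21294396] [-6.40298023 -1.0412837  -0.53038868] [-0.79377345  0.47906678  0.21197388] 15.324012118528627
```

View pics/s11.png

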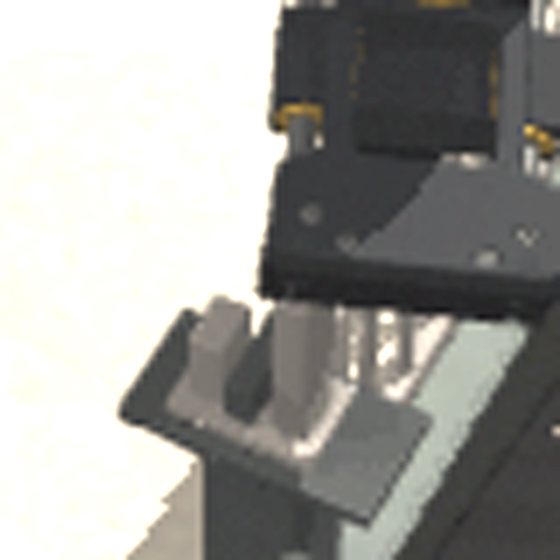

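```bash
python3 - <<'E'
from scipy.spatial.transform import Rotation as R
for q in([.361,-.361,.608,-.608],[-.314,.407,-.578,.634],[-.174,.276,-.651,.685],[-.111,.214,-.674,.698],[.116,-.211,.702,-.67],[.122,-.21,.724,-.645]):
    M=R.from_quat([q[1],q[2],q[3],q[0]]).as_matrix(); print(M[:,1].round(3),M[:,2].round(3))
E
```

```text
[ 0.  0. -1.] [ 0.878 -0.479  0.   ]
[-0.072 -0.135 -0.988] [ 0.879 -0.477  0.001]
[-0.121 -0.091 -0.988] [ 0.605 -0.796 -0.   ]
[-0.134 -0.066 -0.989] [ 0.449 -0.894 -0.001]
[-0.141  0.013 -0.99 ] [ 0.446 -0.892 -0.075]
[-0.147  0.079 -0.986] [ 0.448 -0.883 -0.137]
```

I notice my yaw-sign error: while closing I turned the tool the wrong way, so the jaws slipped round the round stem and now lie almost along the bar. This does no harm to the latch, but I must open only partly, because the keeper is close by. First I'll ease the bar back gently onto the striker, so the spring doesn't slam it there on release.

>>> drive_tool(jaw=[-1,-1,-1,-1,-1,-1,-1,-1], travel=[[-0.005,0,0],[-0.01,0,0],[-0.015,0,0],[-0.02,0,0],[-0.025,0,0],[-0.03,0,0],[-0.03,0,0],[-0.03,0,0]], dr=[[0,0,0],[0,0,0],[0,0,0],[0,0,0],[0,0,0],[0,0,0],[0,0,0],[0,0,0]])

```text
time: 18.7
ee_pos: [0.6094, -0.0875, 0.2129]
tool_rot: [0.122, -0.21, 0.724, -0.645]
contact_force: [-1.4, 0.7, 3.8]
grip_width: 0.171
```

>>> drive_tool(jaw=[-1,-1,-1,-1,-1,-1,-1,-1], travel=[[-0.003,0,0],[-0.006,0,0],[-0.01,0,0],[-0.01,0,0],[-0.01,0,0],[-0.01,0,0],[-0.01,0,0],[-0.01,0,0]], dr=[[0,0,0],[0,0,0],[0,0,0],[0,0,0],[0,0,0],[0,0,0],[0,0,0],[0,0,0]])

```text
time: 19.37
ee_pos: [0.6089, -0.0876, 0.2129]
tool_rot: [0.123, -0.209, 0.724, -0.645]
contact_force: [3.9, 1.1, 2.6]
grip_width: 0.175
```

```bash
python3 - <<'E'
from h import *
s=r.observe(); print(s["time"],s["ee_pos"],s["contact_force"],s["ft_torque"],s["grip_width"]*87)
E
```

```text
19.3667 [ 0.60890074 -0.08757245  0.21290578] [3.89212989 1.12632468 2.57736233] [-0.37787811 -1.65669219 -0.095544  ] 15.242857140331669
```

Fx is now +3.9 N after 3.2 mm of travel back: the bar rests against the striker, which matches the 4 mm clearance. I'll relieve that, release partly and hold.

>>> drive_tool(jaw=[-1,-1,-0.6,-0.4,-0.2,-0.2,-0.2,-0.2], travel=[[0.008,0,0.005],[0.008,0,0.01],[0.008,0,0.01],[0.008,0,0.01],[0.008,0,0.01],[0.008,0,0.01],[0.008,0,0.01],[0.008,0,0.01]], dr=[[0,0,0],[0,0,0],[0,0,0],[0,0,0],[0,0,0],[0,0,0],[0,0,0],[0,0,0]])

```text
time: 20.03
ee_pos: [0.6088, -0.0879, 0.2135]
tool_rot: [0.122, -0.21, 0.724, -0.645]
contact_force: [0.3, -0.2, -0.4]
grip_width: 0.389
```

```bash
python3 - <<'E'
from h import *
import cv2
s=r.observe(); print(s["time"],s["ee_pos"],s["contact_force"],s["ft_torque"],s["grip_width"]*87)
a=viewer.camera("scene")[200:310,280:390]; cv2.imwrite("pics/s12.png",cv2.convertScaleAbs(cv2.resize(a,None,fx=5.4,fy=5.4,interpolation=cv2.INTER_CUBIC),alpha=1.6,beta=15))
E
```

```text
20.0333 [ 0.60875905 -0.08793766  0.21347223] [ 0.27651678 -0.18676554 -0.38442474] [-0.0350799  -0.15157739 -0.01098365] 33.81905962938443
```

View pics/s12.png

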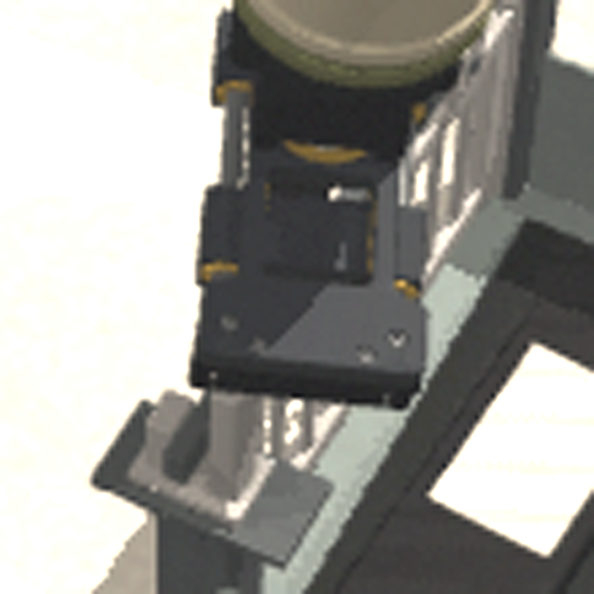

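>>> drive_tool(jaw=[-0.2,-0.2,-0.2,-0.2,-0.2,-0.2,-0.2,-0.2], travel=[[0.015,-0.008,0.1],[0.03,-0.016,0.2],[0.045,-0.024,0.3],[0.06,-0.032,0.4],[0.08,-0.043,0.55],[0.1,-0.056,0.7],[0.12,-0.064,0.8],[0.12,-0.064,0.8]], dr=[[0,0,0],[0,0,0],[0,0,0],[0,0,0],[0,0,0],[0,0,0],[0,0,0],[0,0,0]])

```text
time: 20.75
ee_pos: [0.6222, -0.0943, 0.2965]
tool_rot: [0.123, -0.208, 0.724, -0.646]
contact_force: [0.7, -0.2, 0.7]
grip_width: 0.398
```

>>> drive_tool(jaw=[-0.2,-0.2,-0.2,-0.2,-0.2,-0.2,-0.2,-0.2], travel=[[-0.2,0,0.2],[-0.4,0,0.4],[-0.6,0,0.6],[-0.8,0,0.8],[-1,0,0.8],[-1,0,0.8],[-1,0,0.8],[-1,0,0.8]], dr=[[0,0,0],[0,0,0],[0,0,0],[0,0,0],[0,0,0],[0,0,0],[0,0,0],[0,0,0]])

```text
time: 21.42
ee_pos: [0.5212, -0.0943, 0.3729]
tool_rot: [0.122, -0.21, 0.724, -0.645]
contact_force: [0.3, -0.4, -0.3]
grip_width: 0.399
```

>>> drive_tool(jaw=[-0.2,-0.2,-0.2,-0.2,-0.2,-0.2,-0.2,-0.2], travel=[[-0.2,0,0],[-0.4,0,0],[-0.6,0,0],[-0.8,0,0],[-1,0,0],[-1,0,0],[-1,0,0],[-1,0,0]], dr=[[0,0,0],[0,0,0],[0,0,0],[0,0,0],[0,0,0],[0,0,0],[0,0,0],[0,0,0]])

```text
time: 22.08
ee_pos: [0.4217, -0.0941, 0.3731]
tool_rot: [0.122, -0.21, 0.724, -0.645]
contact_force: [0.2, -0.5, 0.9]
grip_width: 0.398
```

```bash
python3 - <<'E'
from h import *
import cv2
s=r.observe(); print(s["time"],s["ee_pos"],s["contact_force"],s["joints"])
a=viewer.camera("scene"); cv2.imwrite("pics/s13f.png",a); a=a[170:370,240:470]; cv2.imwrite("pics/s13.png",cv2.convertScaleAbs(cv2.resize(a,None,fx=3,fy=3,interpolation=cv2.INTER_CUBIC),alpha=1.6,beta=15))
a=viewer.camera("top");a=a[110:290,225:445]; cv2.imwrite("pics/t13.png",cv2.convertScaleAbs(cv2.resize(a,None,fx=3.3,fy=3.3,interpolation=cv2.INTER_CUBIC),alpha=1.6,beta=15))
E
```

```text
22.0833 [ 0.42174341 -0.09410977  0.37312235] [ 0.22320245 -0.45135285  0.8805277 ] [ 0.65160455  0.01033951 -0.49403917  1.57253931 -0.05119996  1.7181984
 -0.94129641]
```

View pics/s13.png

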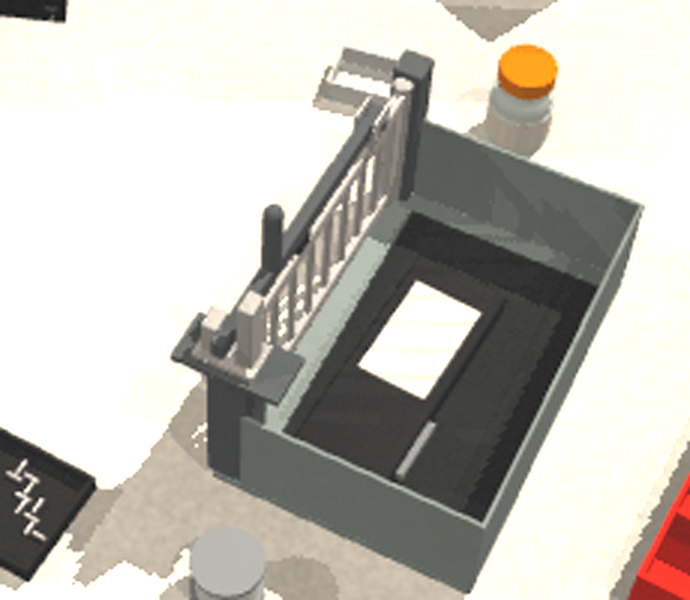

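View pics/t13.png

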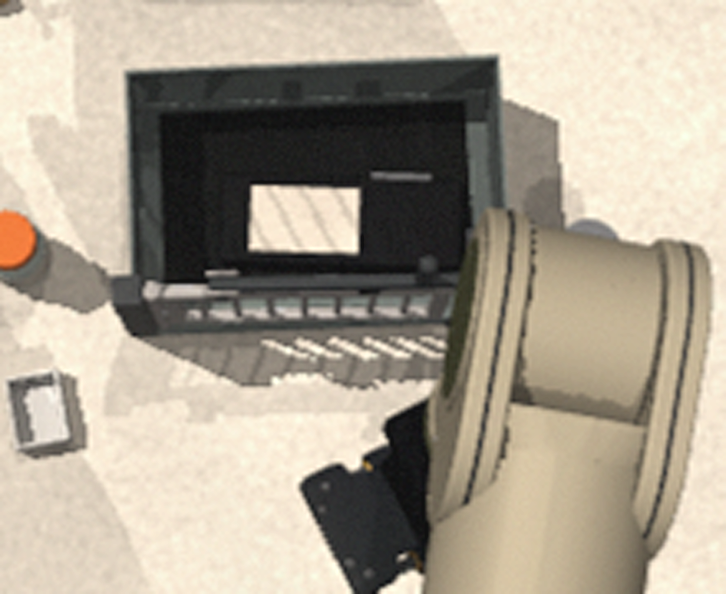

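```bash
python3 - <<'E'
from h import *
zt=lambda x,y:np.array([x/3.3+225,y/3.3+110]); zs=lambda x,y:np.array([x/3+240,y/3+170])
t=tri(zs(273,208),zt(428,261)); print("stem tip now",t.x,t.cost)
t=tri(zs(150,107),zt(386,418)); print("stem tip start",t.x,t.cost)
E
```

```text
stem tip now [ 0.60372415 -0.0907559   0.2321327 ] 0.10703342381826807
stem tip start [ 0.49145514 -0.06140344  0.23414632] 0.003411594679218401
```

```bash
python3 - <<'E'
import cv2
a=cv2.imread("pics/s13f.png")[220:310,285:375]; cv2.imwrite("pics/s14.png",cv2.convertScaleAbs(cv2.resize(a,None,fx=6.5,fy=6.5,interpolation=cv2.INTER_CUBIC),alpha=1.6,beta=15))
E
```

```text
(no output)
```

View pics/s14.png

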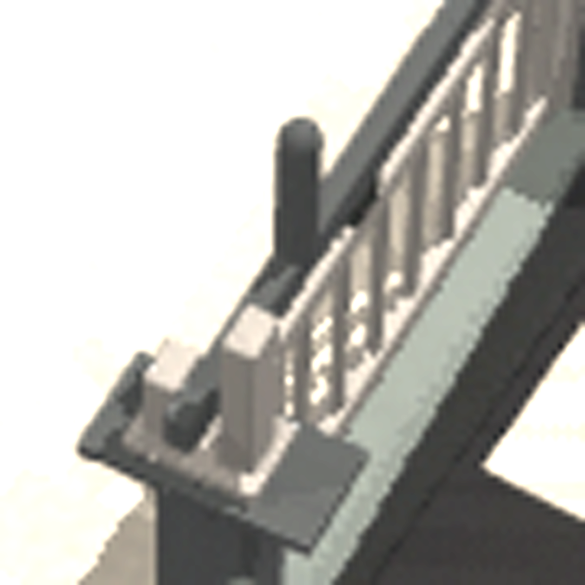

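The bar lies level in the slot at about (190,410), between the striker and the back plate. The stem tip's height of 0.232 m matches a level bar. The arm is clear, so I'm handing in.

```bash
python3 - <<'E'
from h import *
print(r.observe()["time"]); print(r.finish_job())
E
```

```text
22.1833
the job is handed in; nothing more can be done
None
```

The gate is shut and latched, and I handed the job in at about 22 s. I gripped the stem, raised the bar about 0.15 rad and carried the gate in until the bar touched the back plate. I then lowered the bar into the slot, eased it back onto the striker, let go and moved away.

**Final checks:**
- **Bar position:** the last picture shows the bar lying in the slot between striker and back plate. The stem tip triangulates to 0.232 m, the height for a level bar, good to about 0.013 rad.
- **Keeper force:** sideways wrist force while touching the back plate or striker peaked at about 6.4 N in the readings, which come only at the end of each move. The force on the keeper was not measured directly.
- **Arm clear:** the wrist force is near zero and the arm has moved well away from the gate.
- **Bench items:** the end cap, flux jar, battery and screw tray look unmoved in the last pictures. I did not check the spool, paste tube and screwdriver closely at the end.

**What went wrong or disagreed:**
- **Turn error:** I turned the tool the wrong way while closing, so the jaws slipped round the stem. I allowed for this by opening them only partly on release.
- **Gate angle:** my fitted pen pose put the gate at about −0.08 rad at back-plate contact, outside the ±0.07 allowed while the bar is raised. The images and the stated keeper limits suggest about −0.05, so I believe the fit was a few millimetres off. I did not measure the gate angle separately.

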